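Empty the record-weight polisher's catch tray

TASK

The bench polisher has finished a batch of record weights, which stand in its catch tray under the clear sliding guard. Push the loose wing handle from the glass coaster fully home on the polisher's square spindle, turn it anticlockwise to draw the guard fully open, and stand every weight upright on the floor of the plywood tote. Then turn the handle back until the guard is fully shut, leave the handle on the spindle, and leave the tote and everything else on the bench where they are.

Things in the scene. Friction and masses are not known exactly. Their poses are not given: they have to be found in the camera images.
- polisher: Fixed bench polisher. Origin: on the table under the middle of its catch tray; x points from tray to housing (away from the robot), z up. Steel tray: inside x -80 to 75, y -105 to 105 mm, floor 5 mm above the table, walls 5 mm thick, 30 mm high. Grey housing: x 125 to 350, y -130 to 130 mm, flat top at 90 mm; the spindle stands on it at x 165, y 0.
- spindle_seat (a point): Point on the axis of the upright spindle, on top of its round dark collar (64 mm across, top 94 mm above the table), on which the fitted handle's underside rests. Turns with the spindle; x and y are square to the flats of the 22 x 22 mm steel shaft, which rises 20 mm above this point (top 4 mm: a narrower 18 mm lead).
- spindle (a joint): Turn of the spindle in rad, which drives the guard by gearing: 0 = guard fully shut, 1.4 = guard fully open (end stops); grows anticlockwise seen from above. Friction holds it where it is left.
- guard_front (a point): Middle of the front edge (steel trim, nearest the robot) of the clear guard: a sheet 220 long (x), 222 wide, 5 mm thick, its middle 74 mm above the table. Shut, it covers the tray, from x -90 to 130 mm of the polisher; opening slides it 215 mm along the polisher's +x into the housing.
- handle: Loose aluminium wing handle, 62 mm high, 250 g. Origin: middle of its underside, z up. Square boss 46 x 46 mm, z 0 to 30 mm, with a square bore 24 x 24 mm, open below, 24 mm deep, sides along x and y (fits the spindle at any quarter turn). On top a bar grip along x: 100 long, 22 wide (y), z 30 to 62 mm. Starts on the coaster.
- coaster: Fixed round glass coaster 100 mm across, 6 mm thick; origin at the middle of its underside.
- tote: Open plywood tote, 220 (x) x 180 (y) x 55 mm, walls and floor 5 mm thick, 0.7 kg; origin at the middle of its underside, z up. Loose on the table, to be left where it stands.
- weight1: Turned steel record weight (absent in some runs): round base 60 mm across and 20 mm high with a round knob 30 mm across above it, 56 mm high in all, about 300 g. Origin: middle of its underside, z up along the knob.
- weight2: Turned steel record weight (absent in some runs): round base 60 mm across and 20 mm high with a round knob 30 mm across above it, 56 mm high in all, about 300 g. Origin: middle of its underside, z up along the knob.
- weight3: Turned steel record weight (absent in some runs): round base 60 mm across and 20 mm high with a round knob 30 mm across above it, 56 mm high in all, about 300 g. Origin: middle of its underside, z up along the knob.
- weight4: Turned steel record weight (absent in some runs): round base 60 mm across and 20 mm high with a round knob 30 mm across above it, 56 mm high in all, about 300 g. Origin: middle of its underside, z up along the knob.
- mug: White mug, 80 mm across, 90 high, a bystander. Origin under its middle.
- opener: Wooden bottle opener lying flat, 160 mm long along x, 16 high, on the rear of the housing beside the brush, a bystander. Origin under the wooden part's middle.
- brush: Plastic stylus brush, 100 mm long along x, 18 high, lying on the rear of the polisher's housing, a bystander. Origin under its middle.
- headshell: Aluminium headshell, 70 mm long, 14 high, lying on the table, a bystander. Origin under its middle.
Not all that is in view belongs to the job. What is shaped like the handle but pink or yellow is not meant.

How it is judged:
By the outcome, as a careful person would: the job done as asked, in the order asked, and still so for the second after the job is handed in, with the robot touching nothing.
Of weight1, weight2, weight3, weight4 only 3 to 4 are there at a start; the rules pass over those that are not, and their reading is None.
At some moment in a run one of weight1, weight2, weight3, weight4 may be knocked a few centimetres aside while the robot is not near it.
It also fails if it takes over 192 s, if anything falls off the work surface, if the arm or the gripper's body presses on something with over 40 N, if the wrist force passes 120 N, or if a joint passes its speed limit or range.

ROBOT

A 7-joint arm with a two-finger parallel gripper is mounted at the origin on the work surface. World frame = base frame: x ahead of the robot, y to its left, z up, the work surface at z = 0. Lengths are in m, angles in rad, forces in N, time in s.
With the tool pointing down it reaches from about 0.4 to 0.875 m from the base axis. Payload 6.5 kg.
Tool frame: the origin (TCP) lies on the centre line of the jaws, within the pads' length; the fingertips stand 14 mm ahead of it and the grasp point (between the pads) lies 5 mm behind it; z points along the fingers, y is the line along which they close (so a half turn about z gives the same grasp; the last joint's range is limited). The gripper opens to 85 mm and grips with 20 to 120 N. Pads are 22 mm wide; open, the fingers measure 114 mm over their backs; the gripper's body (76 mm by 85 mm) begins 54 mm behind the grasp point. The pads swing forward as they close: fully open they stand 13 mm farther back than shut.
Start: joints at [-0.066, 0.536, -0.004, 1.538, 0.003, 1.067, -0.071], TCP at [0.65, 0, 0.245] pointing down, gripper open.
Joint ranges: [-2.7, 2.7], [-0.37, 2.16], [-1.27, 1.26], [0.24, 2.4], [-1.31, 4.45], [0.19, 1.91], [-2.76, 2.76]. Speed limits (rad/s): [2.39, 2.39, 3.14, 3.14, 3.14, 3.14, 3.14].

INTERFACE

Orientations are given as a rotation vector (axis times angle).
In Python, from workcell import arm gives the robot as it stands. The module is installed in compiled form; this text tells all that it offers.
- The arm moves only by the tool step_arm, never from a script. Its argument "increments" is a list of rows, each a list of 5 numbers: the opening, from 0 (shut) to 1 (fully open), then the shift along the tool's x, y, z each as a share of 0.5 m, from -1 to 1, then the turn about the tool's z as a share of 45 degrees, from -1 to 1. In form: [[claw, dx, dy, dz, roll], ...]. A call has 1 to 20 rows; each row shifts and turns the commanded pose from where the row before left it, along the tool's axes as they then stand; what a row does not reach is not made up. A row lasts 1/8 s, in which the tool goes at most 62.5 mm and 10.7 degrees, less where a joint would pass 70% of its speed; a pose out of reach is approached as far as the arm can. A call with a number of a shift or a turn outside -1 to 1 is refused whole. A call with a gripper value outside its range is refused whole. The fingers move at their own pace and stop on an object; the grip force is fixed at half the most. Time passes only in rows, so rows that do not move let the fingers close. It gives the time, the measured TCP pose, the force, the opening and the grip force at its end, in the units of the state.
- arm.state(): the state, without advancing time (a new reading comes with each control period).
- arm.grab_frame(name): name is "scene" or "side" or "wrist"; returns (picture, depth): 480x640x3 uint8, red, green, blue; 480x640 float32, m along the optical axis (not along the pixel's ray), 0 where there is no reading.
- arm.camera_model(name): a dict with "mtx" (3x3 intrinsics, pixels), "k1" (the pictures are not rectified: a ray, as slopes to the right and down, at radius r is drawn at 1 + k1 r^2 times it, then the intrinsics apply), "cam_to_world" (4x4, takes a point from camera to world coordinates). Camera axes: x right, y up, looking along -z (the intrinsics and any distortion apply to the point x, -y, -z); pixel columns grow to the right and rows downward; lengths in m; the calibration is good to about 2 mm. A picture is of the moment at which its call begins: read the wrist's pose just before it. camera_model takes no time and is no camera call; for the wrist camera it gives the pose at the moment of the call.
- arm.hand_in(): hands the job in; it is judged then, once.
The state is a dict: "time": time; "q": joint angles; "joint_vel": joint speeds; "tau": joint torques, N m; "tool_pos": TCP position; "tool_rot": TCP orientation; "force": force on the tool from outside, world axes, zero at the start; "ft_torque": the same for the moment, N m; "width": opening from 0.0 (shut) to 1.0 (fully open); "grasp_force": force on a finger pad.
Only numpy, scipy, OpenCV 4.12 (cv2) and the standard library are available. Lean on these libraries where they do the work, as an engineer would, in place of code of your own. Each camera call takes 0.05 s, during which the arm holds its last target. There are 200 camera calls.

## Working session

There is one attempt and no reset: what is moved stays moved. The work goes in short steps, Python scripts to look and compute and a tool call to move; the robot and the scene stay as the last step left them, time stands still between calls to the robot, and variables do not carry over. Pictures are saved under pics/ and viewed, at most 14 in all, crops included, and the job is handed in when it is done.

Besides the shell and the picture viewer there is one more tool, called after "Emit:" as a command line: name --pt "numbers of a row" for each row, then --argument value for the rest. step_arm: Moves the arm, as the interface text tells. Its arguments: {"type":"object","properties":{"increments":{"type":"array"}},"required":["increments"]}

```bash
mkdir -p pics
cat > h.py <<'E'
import numpy as np, cv2
from workcell import arm
from scipy.spatial.transform import Rotation as R
def grab(n,fn=None):
    m=arm.camera_model(n); im,d=arm.grab_frame(n)
    if fn: cv2.imwrite('pics/'+fn,im[:,:,::-1])
    return im,d,m
def rays(m,uv):
    uv=np.asarray(uv,float).reshape(-1,1,2); K=np.array(m['mtx'])
    p=cv2.undistortPoints(uv,K,np.array([m['k1'],0,0,0.])).reshape(-1,2)
    d=np.c_[p[:,0],-p[:,1],-np.ones(len(p))]
    T=np.array(m['cam_to_world']); return T[:3,3],d@T[:3,:3].T
def onplane(m,uv,z):
    o,d=rays(m,uv); return o+d*((z-o[2])/d[:,2])[:,None]
def cloud(m,dep,step=1):
    v,u=np.mgrid[0:480:step,0:640:step]; z=dep[::step,::step].ravel()
    o,d=rays(m,np.c_[u.ravel(),v.ravel()]); P=o+d*z[:,None]; P[z<=0]=np.nan
    return P.reshape(v.shape+(3,))
def tri(m1,p1,m2,p2):
    o1,d1=rays(m1,p1);o2,d2=rays(m2,p2);d1=d1[0];d2=d2[0]
    s=np.linalg.lstsq(np.c_[d1,-d2],o2-o1,rcond=None)[0]
    a=o1+s[0]*d1;b=o2+s[1]*d2; return (a+b)/2,np.linalg.norm(a-b)
E
python3 - <<'E'
from h import *
s=arm.state();print({k:np.round(v,3) for k,v in s.items()})
for n in("scene","side","wrist"):
    im,d,m=grab(n,n+'0.png');print(n,np.round(m['mtx'],1).tolist(),m['k1'],np.round(m['cam_to_world'],3).tolist(),(d>0).mean())
E
```

```text
{'time': np.float64(0.0), 'q': array([-0.066,  0.537, -0.004,  1.539,  0.003,  1.067, -0.071]), 'joint_vel': array([ 0.   , -0.001, -0.001,  0.   ,  0.001,  0.001, -0.001]), 'tau': array([-0.000e+00, -5.834e+01,  1.049e+00, -2.591e+01,  1.200e-02,
        9.000e-03, -0.000e+00]), 'tool_pos': array([ 0.649, -0.   ,  0.244]), 'tool_rot': array([-2.221e+00, -2.221e+00,  2.000e-03]), 'force': array([-0.345,  0.578,  0.959]), 'ft_torque': array([-0.032, -0.051, -0.046]), 'grasp_force': np.float64(0.0), 'width': np.float64(0.999)}
scene [[519.9, 0.0, 318.5], [0.0, 519.9, 240.9], [0.0, 0.0, 1.0]] -0.005399249187885152 [[-0.027, -0.583, 0.812, 1.51], [1.0, -0.005, 0.03, -0.061], [-0.014, 0.812, 0.583, 0.755], [0.0, 0.0, 0.0, 1.0]] 0.9806477864583333
side [[566.5, 0.0, 321.7], [0.0, 566.5, 250.8], [0.0, 0.0, 1.0]] -0.004395575695961483 [[0.999, 0.015, -0.035, 0.526], [-0.038, 0.53, -0.847, -1.15], [0.006, 0.848, 0.53, 0.751], [0.0, 0.0, 0.0, 1.0]] 0.996103515625
wrist [[379.3, 0.0, 319.2], [0.0, 379.3, 241.4], [0.0, 0.0, 1.0]] -0.07805395234374123 [[1.0, -0.001, 0.001, 0.649], [0.001, 0.946, 0.324, 0.084], [-0.002, -0.324, 0.946, 0.373], [0.0, 0.0, 0.0, 1.0]] 0.9958170572916667
```

View pics/scene0.png

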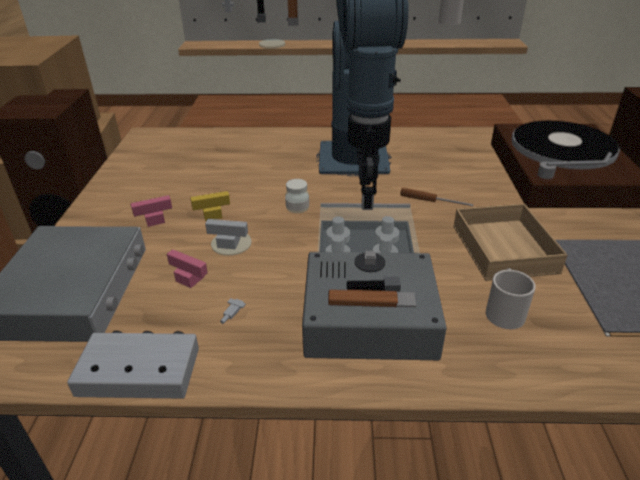

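View pics/side0.png

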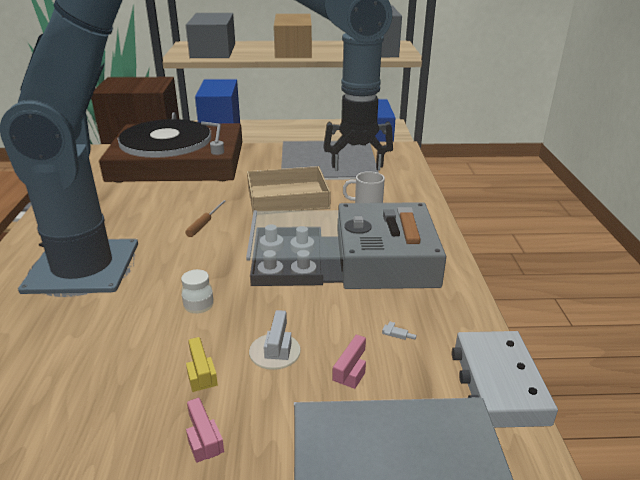

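Scene view: four weights in the tray (scene around 338–387, 235; side 265–305, 235–265). The grey handle is on the coaster (scene 228,235; side 278,335), the spindle at scene (370,262), and the tote at scene (508,240). Next I measure these.

```bash
cat > meas.py <<'E'
from h import *
np.set_printoptions(precision=4,suppress=True)
C={}
for n in("scene","side"):
    im,d,m=grab(n); C[n]=(im,d,m,cloud(m,d))
def box(P,lo,hi): 
    with np.errstate(invalid='ignore'): return ((P>lo)&(P<hi)).all(-1)
def rect(p): 
    r=cv2.minAreaRect((p[:,:2]*1000).astype(np.float32)); return np.round(r[0],1),np.round(r[1],1),round(r[2],1)
for n,(im,d,m,P) in C.items():
    print(n)
    # coaster/handle approx from pixel
    px={'scene':dict(handle=(228,228),coaster=(245,245),tote=(505,245),house=(335,315),sp=(370,262)),'side':dict(handle=(280,328),coaster=(258,350),tote=(290,195),house=(420,270),sp=(357,224))}[n]
    for k,(u,v) in px.items(): print(k,P[v,u])
    h=P[px['handle'][1],px['handle'][0]]
    q=P[box(P,h-[.08,.08,.5],h+[.08,.08,.5])&(P[...,2]>0.055)&(P[...,2]<.08)]
    q=q[q[:,2]>np.percentile(q[:,2],98)-.006]
    print('bar top',len(q),np.median(q,0),rect(q))
    q=P[box(P,[.5,-.35,.08],[1.2,.2,.093])]; print('house top',len(q),np.median(q[:,2]),rect(q))
    q=P[box(P,[.5,-.35,.103],[1.2,.2,.125])]; print('spindle top',len(q),q.mean(0) if len(q) else 0)
    t=P[px['tote'][1],px['tote'][0]]
    q=P[box(P,[t[0]-.17,t[1]-.17,.045],[t[0]+.17,t[1]+.17,.062])]; print('tote rim',len(q),np.median(q[:,2]) ,rect(q))
E
python3 meas.py
```

```text
scene
handle [ 0.4876 -0.3149  0.0578]
coaster [ 0.4845 -0.2796  0.0054]
tote [0.4807 0.3533 0.0064]
house [ 0.8152 -0.0586  0.0895]
sp [0.6681 0.0127 0.0982]
bar top 234 [ 0.4798 -0.3222  0.0677] (array([ 478.2, -321.8]), array([99.9, 26.6]), 83.5)
house top 7985 0.09000437559894225 (array([674.4,  11.9]), array([260. , 342.7]), 89.5)
spindle top 1268 [0.7583 0.0034 0.1064]
tote rim 1320 0.051994468594938115 (array([456.8, 398.3]), array([270.3, 289.9]), 8.9)
side
handle [ 0.4836 -0.3283  0.0678]
coaster [ 0.4389 -0.3198  0.007 ]
tote [0.4964 0.2555 0.0538]
house [ 0.7872 -0.1192  0.0516]
sp [0.6562 0.0006 0.103 ]
bar top 399 [ 0.4766 -0.3277  0.0678] (array([ 476.8, -322.8]), array([103.2,  22.1]), 82.6)
house top 4312 0.08980456758415911 (array([682.9,  10.5]), array([268.2, 319.5]), 89.4)
spindle top 612 [ 0.7504 -0.0005  0.1064]
tote rim 470 0.05146255743970696 (array([512.2, 349.1]), array([272.1, 184.9]), 8.0)
```

View pics/wrist0.png

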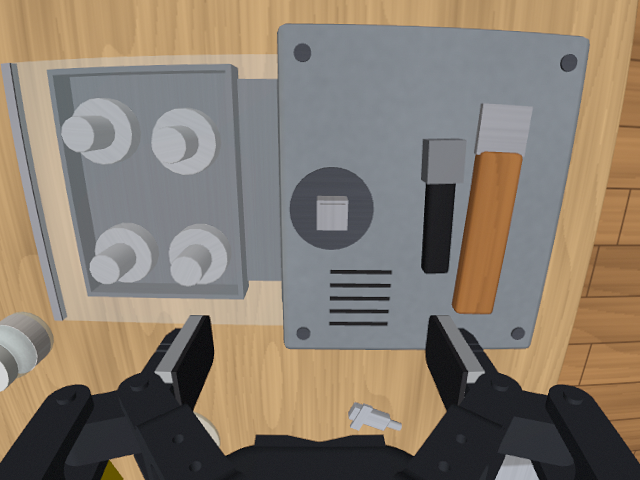

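Wrist view: collar at (332,208), square shaft at (332,213), nearly aligned; housing corners at about (283,27), (587,38), (285,347), (525,347); four weights under the guard. Refining spindle, polisher and tote.

```bash
cat > m2.py <<'E'
from meas import *
print('-----')
im,d,m=grab('wrist'); C['wrist']=(im,d,m,cloud(m,d))
for n,(im,d,m,P) in C.items():
    q=P[box(P,[.6,-.05,.108],[.7,.07,.13])]
    if len(q): print(n,'shaft top',len(q),q[:,2].max(),rect(q[q[:,2]>q[:,2].max()-.003]),rect(q))
    hsv=cv2.cvtColor(im,cv2.COLOR_RGB2HSV)
    k=box(P,[.59,-.08,.0925],[.73,.09,.0975]); q=P[k]
    print(n,'collar',len(q), cv2.minEnclosingCircle((q[:,:2]*1000).astype(np.float32)) if len(q) else 0)
    q=P[box(P,[.4,-.2,.087],[1.0,.2,.0925])]; print(n,'house',rect(q))
    q=P[box(P,[.33,.2,.048],[.65,.47,.060])]; 
    if len(q)>50: print(n,'tote',rect(q),np.median(q[:,2]))
E
python3 m2.py | sed '1,/-----/d'
```

```text
scene shaft top 86 0.1164942511104059 (array([660.2,  12.4]), array([16.3, 18. ]), 86.9) (array([660.9,  12.6]), array([20.9, 20.1]), 89.6)
scene collar 400 ((669.4566650390625, 4.907039642333984), 86.84693145751953)
scene house (array([732.2,  11.5]), array([258.6, 228.1]), 89.2)
scene tote (array([485.6, 349.8]), array([227.5, 183.3]), 8.7) 0.053042479155464006
side shaft top 54 0.11635773977957875 (array([657.9,  10. ]), array([19.8, 16.5]), 86.5) (array([658.5,  10.6]), array([23.3, 21.2]), 87.0)
side collar 242 ((669.4226684570312, 2.838129997253418), 94.94527435302734)
side house (array([730.5,   9.7]), array([263.5, 223.4]), 89.0)
side tote (array([508.1, 351.2]), array([264. , 194.7]), 8.6) 0.052490537918413405
wrist shaft top 918 0.11562107676070227 (array([658.1,  13.6]), array([17.8, 18.1]), 0.0) (array([658. ,  13.6]), array([22.1, 22. ]), 89.1)
wrist collar 4376 ((696.6500854492188, -1.4192684888839722), 73.2330093383789)
wrist house (array([730.1,  12.9]), array([257.5, 222.8]), 89.4)
```

Emit:
step_arm --pt "1 -0.064 -0.034 0 0" --pt "1 -0.064 -0.034 0 0" --pt "1 -0.064 -0.034 0 0" --pt "1 -0.064 -0.034 0 0" --pt "1 -0.064 -0.034 0 0" --pt "1 -0.064 -0.034 0 0" --pt "1 -0.064 -0.034 0 0" --pt "1 -0.064 -0.034 0 0" --pt "1 -0.064 -0.034 0 0" --pt "1 -0.064 -0.034 0 0" --pt "1 0 0 0 0.156" --pt "1 0 0 0 0" --pt "1 0 0 0 0"

```text
time: 2.02
tool_pos: [0.4805, -0.3193, 0.2453]
tool_rot: [-2.35, -2.085, -0.0]
force: [-0.2, 0.4, -0.2]
width: 1.001
grasp_force: 0.0
```

```bash
cat > tool.py <<'E'
from h import *
np.set_printoptions(precision=4,suppress=True)
def tool():
    s=arm.state(); M=R.from_rotvec(s['tool_rot']).as_matrix(); return np.array(s['tool_pos']),M,s
def go(x,y,z):  # shares needed in tool axes
    p,M,s=tool(); return (M.T@(np.array([x,y,z])-p))/0.5
def yaw(): 
    p,M,s=tool(); return np.degrees(np.arctan2(M[1,1],M[0,1]))
def box(P,lo,hi):
    with np.errstate(invalid='ignore'): return ((P>lo)&(P<hi)).all(-1)
def rect(p):
    r=cv2.minAreaRect((p[:,:2]*1000).astype(np.float32)); return np.round(r[0],1),np.round(r[1],1),round(r[2],1)
E
python3 - <<'E'
from tool import *
p,M,s=tool(); print(p,yaw(),s['time'])
for n in('wrist','scene','side'):
    im,d,m=grab(n); P=cloud(m,d); q=P[box(P,[.41,-.39,.062],[.54,-.26,.074])]
    if len(q): print(n,rect(q),len(q),np.median(q[:,2]))
E
```

```text
[ 0.4805 -0.3193  0.2453] -6.817271312597574 2.025
wrist (array([ 476.3, -320.1]), array([99.8, 22. ]), 82.4) 3015 0.06735699219307467
scene (array([ 477.5, -321.1]), array([100.1,  29. ]), 85.3) 277 0.06736830203377608
side (array([ 477. , -322.4]), array([102.2,  22.3]), 82.1) 428 0.06765754204571994
```

Emit:
step_arm --pt "0.6 -0.005 -0.007 0 0.018" --pt "0.6 0 0 0.07 0" --pt "0.6 0 0 0.07 0" --pt "0.6 0 0 0.07 0" --pt "0.6 0 0 0.07 0" --pt "0.6 0 0 0.06 0" --pt "0.6 0 0 0.04 0" --pt "0.6 0 0 0 0" --pt "0.6 0 0 0 0" --pt "0 0 0 0 0" --pt "0 0 0 0 0" --pt "0 0 0 0 0" --pt "0 0 0 0 0" --pt "0 0 0 0 0" --pt "0 0 0 0 0" --pt "0 0 0 0 0" --pt "0 0 0 0 0"

```text
time: 4.3
tool_pos: [0.4769, -0.3225, 0.0564]
tool_rot: [2.367, 2.063, 0.001]
force: [-2.2, 0.4, 6.8]
width: 0.249
grasp_force: 59.9
```

Run:
```python
from tool import *
print(tool()[0],yaw(),go(.6585,.012,.25))
```

```text
[ 0.4769 -0.3225  0.0564] -7.830394403919784 [ 0.712   0.2693 -0.3873]
```

Emit:
step_arm --pt "0 0 0 -0.04 0" --pt "0 0 0 -0.08 0" --pt "0 0 0 -0.08 0" --pt "0 0 0 -0.08 0" --pt "0 0 0 -0.08 -0.156" --pt "0 0.07 0.036 0 0" --pt "0 0.07 0.036 0 0" --pt "0 0.07 0.036 0 0" --pt "0 0.07 0.036 0 0" --pt "0 0.07 0.036 0 0" --pt "0 0.07 0.036 0 0" --pt "0 0.07 0.036 0 0" --pt "0 0.07 0.036 0 0" --pt "0 0.07 0.036 0 0" --pt "0 0.044 0.03 0 0" --pt "0 0 0 0.04 0" --pt "0 0 0 0.04 0" --pt "0 0 0 0 0" --pt "0 0 0 0 0"

```text
time: 6.68
tool_pos: [0.6581, 0.0119, 0.1959]
tool_rot: [2.238, 2.205, 0.0]
force: [0.1, 0.6, -1.8]
width: 0.244
grasp_force: 59.2
```

Run:
```python
from tool import *
p=tool()[0];print(p,yaw())
for n in('scene','side','wrist'):
    im,d,m=grab(n,n+'1.png'); P=cloud(m,d)
    zb=p[2]-.055
    for nm,lo,hi in(('bar',zb+.028,zb+.07),('bartop',zb+.062,zb+.07),('boss',zb+.002,zb+.029),('shaft',.104,.117)):
        q=P[box(P,[p[0]-.08,p[1]-.08,lo],[p[0]+.08,p[1]+.08,hi])]
        if len(q)>20: print(n,nm,len(q),rect(q),q.min(0),q.max(0))
v=np.hstack([cv2.imread('pics/scene1.png')[180:330,280:460],cv2.imread('pics/side1.png')[120:270,270:450]])
cv2.imwrite('pics/c1.png',cv2.resize(v,None,fx=2.2,fy=2.2,interpolation=cv2.INTER_CUBIC))
```

```text
[0.6581 0.0119 0.1959] -0.8509540483095968
scene bar 1030 (array([666. ,  13.2]), array([39.3, 99. ]), 1.4) [ 0.6459 -0.0362  0.169 ] [0.6856 0.0627 0.2107]
scene bartop 331 (array([666. ,  13.1]), array([39.3, 98.7]), 1.4) [ 0.6459 -0.0362  0.2029] [0.6856 0.0623 0.2107]
scene boss 233 (array([669.3,   1.3]), array([66.1, 34.3]), 45.1) [ 0.6338 -0.0103  0.1441] [0.6841 0.0353 0.1698]
scene shaft 219 (array([692.4,  15.7]), array([91.1, 98.7]), 0.1) [ 0.6469 -0.0336  0.104 ] [0.738  0.065  0.1166]
side bar 502 (array([658.8,   8.1]), array([102.6,  47.9]), 82.8) [ 0.6344 -0.0423  0.1691] [0.6831 0.0597 0.2108]
side bartop 220 (array([659.3,   9.5]), array([97.4, 46.3]), 71.8) [ 0.6344 -0.0393  0.2031] [0.6821 0.0597 0.2108]
side boss 176 (array([648.4,   0.4]), array([33.8, 64.1]), 47.8) [ 0.6352 -0.0158  0.1458] [0.6814 0.0344 0.1699]
side shaft 136 (array([692.6,  14.2]), array([ 90.2, 102.2]), 0.4) [ 0.6476 -0.0366  0.104 ] [0.738  0.0656 0.1166]
wrist bar 18503 (array([658. ,  16.9]), array([95.4, 48.2]), 89.4) [ 0.6339 -0.0309  0.1689] [0.6821 0.0647 0.2109]
wrist bartop 14269 (array([658.7,  16.6]), array([46.6, 96.7]), 14.1) [ 0.6339 -0.0309  0.2029] [0.6821 0.0647 0.2109]
wrist boss 589 (array([658.4,  37.1]), array([ 1.2, 46.2]), 89.2) [0.6353 0.0362 0.1449] [0.6815 0.0378 0.1699]
wrist shaft 1489 (array([731.8,  16.7]), array([14.2, 99.9]), 1.2) [ 0.7237 -0.0333  0.104 ] [0.7381 0.0667 0.1096]
```

View pics/c1.png

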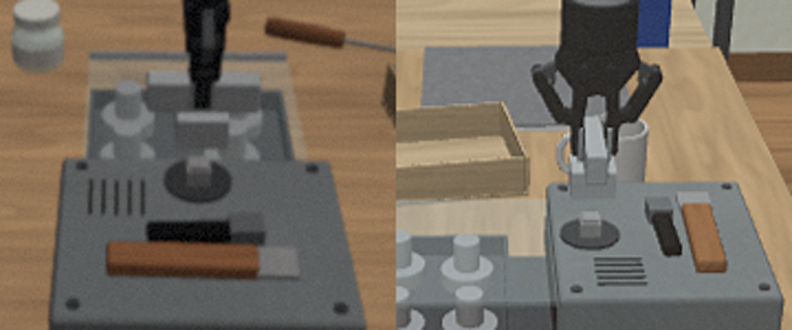

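The scene and side crops show the boss straight above the square shaft, with matching offsets in both views. Lowering gently.

Emit:
step_arm --pt "0 0 0 0.03 0" --pt "0 0 0 0.03 0" --pt "0 0 0 0.006 0" --pt "0 0 0 0.006 0" --pt "0 0 0 0.006 0" --pt "0 0 0 0 0" --pt "0 0 0 0 0"

```text
time: 7.7
tool_pos: [0.6581, 0.0125, 0.1563]
tool_rot: [2.237, 2.206, 0.0]
force: [-0.4, 0.2, -1.6]
width: 0.248
grasp_force: 59.3
```

Emit:
step_arm --pt "0 0 0 0.006 0" --pt "0 0 0 0.006 0" --pt "0 0 0 0.006 0" --pt "0 0 0 0.005 0" --pt "0 0 0 0.003 0" --pt "0 0 0 0 0" --pt "0 0 0 0 0"

```text
time: 8.57
tool_pos: [0.6579, 0.0124, 0.1444]
tool_rot: [-2.237, -2.206, 0.0]
force: [-4.1, 0.4, 6.4]
width: 0.249
grasp_force: 60.3
```

Emit:
step_arm --pt "0 0 0 0 -0.1" --pt "0 0 0 0 -0.17" --pt "0 0 0 0 -0.17" --pt "0 0 0 0 -0.17" --pt "0 0 0 0 -0.17" --pt "0 0 0 0 -0.17" --pt "0 0 0 0 -0.17" --pt "0 0 0 0 -0.17" --pt "0 0 0 0 -0.17" --pt "0 0 0 0 -0.17" --pt "0 0 0 0 -0.15" --pt "0 0 0 0 -0.04" --pt "0 0 0 0 0" --pt "0 0 0 0 0"

```text
time: 10.32
tool_pos: [0.6598, 0.013, 0.1445]
tool_rot: [0.246, 3.128, 0.002]
force: [4.8, 2.5, 2.9]
width: 0.245
grasp_force: 59.9
```

```bash
cat > guard.py <<'E'
from tool import *
p,M,s=tool();print(p,yaw(),s['force'],s['ft_torque'],s['time'])
for n in('scene','side'):
    im,d,m=grab(n); P=cloud(m,d)
    q=P[box(P,[.35,-.2,.066],[.64,.2,.085])]
    if len(q): print(n,'guard pts',len(q),q.min(0),q.max(0),rect(q))
E
python3 guard.py
```

```text
[0.6598 0.013  0.1445] 81.00085250185172 [4.7924 2.4605 2.9439] [ 0.4856 -1.1721  0.0569] 10.325
scene guard pts 36 [ 0.5988 -0.1168  0.074 ] [0.6195 0.123  0.0837] (array([605.4,   2.8]), array([ 17.9, 240.3]), 2.4)
side guard pts 386 [ 0.6048 -0.1221  0.0663] [0.6399 0.1244 0.085 ] (array([611.8,   0.2]), array([ 32.1, 248.1]), 5.9)
```

Emit:
step_arm --pt "0 0 0 0 -0.05" --pt "0 0 0 0 -0.05" --pt "0 0 0 0 -0.04" --pt "0 0 0 0 -0.03" --pt "0 0 0 0 0" --pt "0 0 0 0 0"

```text
time: 11.18
tool_pos: [0.6599, 0.0132, 0.1445]
tool_rot: [0.041, 3.137, 0.003]
force: [5.8, 2.4, 2.1]
width: 0.241
grasp_force: 60.2
```

```bash
python3 guard.py
```

```text
[0.6599 0.0132 0.1445] 88.50686410658537 [5.7607 2.4331 2.1102] [ 0.683  -1.1762 -0.8964] 11.175
side guard pts 126 [ 0.6175 -0.1207  0.066 ] [0.64   0.0792 0.085 ] (array([619.4, -21.2]), array([ 21.6, 199.5]), 5.9)
```

Emit:
step_arm --pt "0 0 0 0 0.03" --pt "0.5 0 0 0 0" --pt "0.5 0 0 0 0" --pt "0.5 0 0 -0.03 0" --pt "0.5 0 0 -0.08 0" --pt "0.5 0 0 -0.08 0" --pt "0.5 0 0 -0.08 0" --pt "0.5 0.08 0 0 0" --pt "0.5 0.08 0 0 0" --pt "0.5 0.08 0 0 0" --pt "0.5 0.08 0 0 0.22" --pt "0.5 0 0 0 0.22" --pt "0.5 0 0 0 0.22" --pt "0.5 0 0 0 0.22" --pt "0.5 0 0 0 0.22" --pt "0.5 0 0 0 0.22" --pt "0.5 0 0 0 0.22" --pt "0.5 0 0 0 0.22" --pt "0.5 0 0 0 0.18" --pt "0.5 0 0 0 0"

```text
time: 13.78
tool_pos: [0.4981, 0.0198, 0.2791]
tool_rot: [2.218, 2.224, 0.001]
force: [0.6, -0.4, 0.2]
width: 0.503
grasp_force: 0.0
```

```bash
cat > weights.py <<'E'
from tool import *
def find(im,d,m,lo,hi,zt):
    P=cloud(m,d); k=box(P,[lo[0],lo[1],zt-.004],[hi[0],hi[1],zt+.006]).astype(np.uint8)
    n,lab,st,c=cv2.connectedComponentsWithStats(k); out=[]
    for i in range(1,n):
        if st[i,4]>15:
            q=P[lab==i]; (x,y),r=cv2.minEnclosingCircle((q[:,:2]*1000).astype(np.float32))
            out.append((round(x,1),round(y,1),round(r,1),round(np.median(q[:,2])*1000,1),st[i,4],np.round(c[i]).tolist()))
    return out
if __name__=='__main__':
    import sys
    p,M,s=tool();print(p,yaw(),s['time'],'q7',s['q'][6])
    for n in sys.argv[2:] or ('scene','side','wrist'):
        im,d,m=grab(n,n+sys.argv[1]+'.png'); print(n,'tray',*find(im,d,m,[.39,-.12],[.59,.14],.061),sep='\n ')
        print(n,'tote',*find(im,d,m,[.37,.25],[.61,.45],.062),sep='\n ')
E
python3 guard.py; python3 weights.py 2
```

```text
[0.4981 0.0198 0.2791] 0.17598904645383504 [ 0.6321 -0.3819  0.1953] [ 0.032  -0.0041  0.0067] 13.775
side guard pts 138 [ 0.6175 -0.1216  0.0661] [0.64   0.1131 0.085 ] (array([619.3,  -5.1]), array([ 21.5, 235.3]), 5.1)
[0.4981 0.0198 0.2788] 0.2668577047870015 13.875 q7 -0.18991998793614087
scene
 tray
 (450.7, -53.0, 16.4, np.float64(60.6), np.int32(74), [338.0, 219.0])
 (449.7, 69.6, 16.8, np.float64(61.1), np.int32(77), [388.0, 219.0])
 (528.7, -53.5, 16.4, np.float64(60.8), np.int32(88), [337.0, 238.0])
 (527.5, 57.6, 16.7, np.float64(60.5), np.int32(89), [386.0, 238.0])
scene
 tote
side
 tray
 (448.4, 70.2, 18.0, np.float64(60.1), np.int32(66), [270.0, 227.0])
 (526.6, 57.4, 16.9, np.float64(60.0), np.int32(66), [302.0, 229.0])
 (450.5, -54.6, 16.9, np.float64(60.4), np.int32(84), [269.0, 253.0])
 (530.2, -55.3, 16.6, np.float64(60.6), np.int32(84), [303.0, 253.0])
side
 tote
wrist
 tray
 (448.8, 70.2, 14.8, np.float64(60.4), np.int32(838), [265.0, 151.0])
 (525.8, 59.7, 15.0, np.float64(60.3), np.int32(818), [350.0, 163.0])
 (451.0, -51.0, 15.0, np.float64(60.5), np.int32(648), [272.0, 274.0])
 (528.0, -51.6, 14.8, np.float64(60.5), np.int32(638), [349.0, 275.0])
wrist
 tote
```

View pics/wrist2.png

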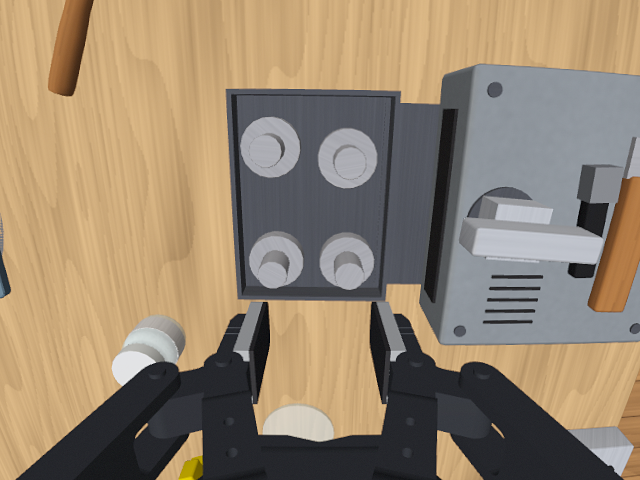

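Guard retracted flush with the housing and handle on the spindle; all three cameras agree on four upright weights, tops at 60.5 mm. Picking the one at (0.449, 0.070).

Emit:
step_arm --pt "0.55 0.05 -0.049 0 0" --pt "0.55 0.05 -0.049 0 0" --pt "0.55 0 0 0.08 0" --pt "0.55 0 0 0.08 0" --pt "0.55 0 0 0.08 0" --pt "0.55 0 0 0.08 0" --pt "0.55 0 0 0.08 0" --pt "0.55 0 0 0.063 0" --pt "0.55 0 0 0 0" --pt "0.55 0 0 0 0" --pt "0 0 0 0 0" --pt "0 0 0 0 0" --pt "0 0 0 0 0" --pt "0 0 0 0 0" --pt "0 0 0 0 0" --pt "0 0 0 -0.04 0" --pt "0 0 0 -0.08 0" --pt "0 0 0 -0.08 0" --pt "0 0 0 -0.06 0" --pt "0 0 0 0 0"

```text
time: 16.52
tool_pos: [0.4506, 0.0698, 0.1793]
tool_rot: [2.218, 2.22, 0.007]
force: [0.5, 0.0, -3.6]
width: 0.333
grasp_force: 59.8
```

```bash
cat > m3.py <<'E'
from tool import *
print(tool()[0],yaw(),go(.4329,.3804,.177))
import sys
for n in sys.argv[1:]:
    im,d,m=grab(n); P=cloud(m,d)
    q=P[box(P,[.35,.22,.051],[.63,.47,.059])]
    print(n,'rim',rect(q),len(q),np.median(q[:,2]))
    q=P[box(P,[.38,.26,.002],[.6,.44,.009])]; print('floor z',np.percentile(q[:,2],[10,50,90]))
E
python3 m3.py scene wrist
```

```text
[0.4506 0.0698 0.1793] 0.07239360341640931 [ 0.6213 -0.0347  0.0047]
scene rim (array([485.7, 349.8]), array([225.4, 184. ]), 8.2) 670 0.05388518126348274
floor z [0.0033 0.0051 0.0072]
wrist rim (array([0., 0.]), array([0., 0.]), 0.0) 0 nan
  return _methods._mean(a, axis=axis, dtype=dtype,
  ret = ret.dtype.type(ret / rcount)
Traceback (most recent call last):
  File "m3.py", line 8, in <module>
    q=P[box(P,[.38,.26,.002],[.6,.44,.009])]; print('floor z',np.percentile(q[:,2],[10,50,90]))
                                                              ~~~~~~~~~~~~~^^^^^^^^^^^^^^^^^^^
IndexError: index -1 is out of bounds for axis 0 with size 0
```

Emit:
step_arm --pt "0 0.07 -0.004 0 0" --pt "0 0.08 -0.004 0 0" --pt "0 0.08 -0.004 0 0" --pt "0 0.08 -0.004 0 0" --pt "0 0.08 -0.004 0 0" --pt "0 0.08 -0.004 0 0" --pt "0 0.08 -0.004 0 0" --pt "0 0.07 -0.004 0 0" --pt "0 0 0 0 0" --pt "0 0 0 0.08 0" --pt "0 0 0 0.08 0" --pt "0 0 0 0.06 0" --pt "0 0 0 0.03 0" --pt "0 0 0 0.01 0" --pt "0 0 0 0 0" --pt "0 0 0 0 0"

```text
time: 18.62
tool_pos: [0.4319, 0.3782, 0.0477]
tool_rot: [2.22, 2.222, -0.004]
force: [-5.2, -5.9, 10.3]
width: 0.325
grasp_force: 62.9
```

Emit:
step_arm --pt "0.5 0 0 0 0" --pt "0.5 0 0 0 0" --pt "0.5 0 0 -0.02 0" --pt "0.5 0 0 -0.08 0" --pt "0.5 0 0 -0.08 0" --pt "0.5 0 0 -0.08 0" --pt "0.5 0 0 -0.08 0" --pt "0.5 -0.08 0.02 -0.06 0" --pt "0.5 -0.08 0.02 -0.06 0" --pt "0.5 -0.08 0.02 0 0" --pt "0.5 -0.08 0.02 0 0" --pt "0.5 -0.08 0.02 0 0" --pt "0.5 -0.08 0.02 0 0" --pt "0.5 -0.08 0.02 0 0" --pt "0.5 -0.08 0 0 0" --pt "0.5 -0.08 0 0 0" --pt "0.5 0 0 0 0"

```text
time: 20.75
tool_pos: [0.5031, 0.0161, 0.2774]
tool_rot: [2.225, 2.216, -0.001]
force: [0.2, 0.1, 0.5]
width: 0.499
grasp_force: 0.0
```

```bash
sed -i 's/^import sys/import sys;sys.exit/;s/for n in sys.argv/#&/' m3.py; python3 weights.py 3 scene wrist
python3 - <<'E'
from tool import *
for n in ['scene','side']:
    im,d,m=grab(n); P=cloud(m,d)
    q=P[box(P,[.35,.22,.048],[.63,.47,.0575])]
    print(n,'rim',rect(q),len(q))
E
```

```text
[0.5031 0.0161 0.2774] -0.2377171589542466 20.75 q7 -0.1882334907915489
scene
 tray
 (452.4, -53.2, 15.2, np.float64(60.9), np.int32(77), [338.0, 220.0])
 (528.2, -52.9, 16.0, np.float64(60.8), np.int32(90), [337.0, 238.0])
 (527.3, 58.4, 16.9, np.float64(60.9), np.int32(88), [386.0, 238.0])
scene
 tote
 (433.3, 374.9, 18.1, np.float64(60.6), np.int32(74), [514.0, 216.0])
wrist
 tray
 (525.9, 59.6, 15.0, np.float64(60.4), np.int32(837), [344.0, 162.0])
 (451.0, -50.8, 14.8, np.float64(60.5), np.int32(651), [267.0, 274.0])
 (528.2, -51.5, 15.0, np.float64(60.4), np.int32(653), [344.0, 275.0])
wrist
 tote
scene rim (array([484.8, 349.2]), array([226.9, 183.9]), 8.7) 936
side rim (array([486.4, 349.3]), array([220.4, 194.7]), 8.2) 497
```

Weight 1 stands upright in the tote (scene 514,216). Next: the one at (0.527, 0.059).

Emit:
step_arm --pt "0.55 0.043 0.024 0 0" --pt "0.55 0.042 0.023 0 0" --pt "0.55 0 0 0.08 0" --pt "0.55 0 0 0.08 0" --pt "0.55 0 0 0.08 0" --pt "0.55 0 0 0.08 0" --pt "0.55 0 0 0.08 0" --pt "0.55 0 0 0.06 0" --pt "0.55 0 0 0 0" --pt "0.55 0 0 0 0" --pt "0 0 0 0 0" --pt "0 0 0 0 0" --pt "0 0 0 0 0" --pt "0 0 0 0 0" --pt "0 0 0 0 0" --pt "0 0 0 -0.04 0" --pt "0 0 0 -0.08 0" --pt "0 0 0 -0.08 0" --pt "0 0 0 -0.06 0" --pt "0 0 0 0 0"

```text
time: 23.45
tool_pos: [0.5282, 0.0624, 0.1794]
tool_rot: [2.218, 2.22, 0.007]
force: [0.7, 0.6, -3.9]
width: 0.33
grasp_force: 60.0
```

```bash
python3 -c "
from tool import *
print(tool()[0],yaw(),go(.5277,.3948,.0475))"
```

```text
[0.5282 0.0624 0.1794] 0.07334654185141873 [ 0.6645 -0.0016  0.2642]
```

Emit:
step_arm --pt "0 0.08 0 0 0" --pt "0 0.08 0 0 0" --pt "0 0.08 0 0 0" --pt "0 0.08 0 0 0" --pt "0 0.08 0 0 0" --pt "0 0.08 0 0 0" --pt "0 0.08 0 0 0" --pt "0 0.08 0 0 0" --pt "0 0.022 0 0 0" --pt "0 0 0 0 0" --pt "0 0 0 0.08 0" --pt "0 0 0 0.08 0" --pt "0 0 0 0.06 0" --pt "0 0 0 0.03 0" --pt "0 0 0 0.01 0" --pt "0 0 0 0 0" --pt "0 0 0 0 0"

```text
time: 25.58
tool_pos: [0.527, 0.3923, 0.0479]
tool_rot: [2.22, 2.221, 0.001]
force: [-1.0, -4.1, 5.0]
width: 0.33
grasp_force: 62.3
```

Emit:
step_arm --pt "0.5 0 0 0 0" --pt "0.5 0 0 0 0" --pt "0.5 0 0 -0.02 0" --pt "0.5 0 0 -0.08 0" --pt "0.5 0 0 -0.08 0" --pt "0.5 0 0 -0.08 0" --pt "0.5 0 0 -0.08 0" --pt "0.5 -0.08 -0.01 -0.06 0" --pt "0.5 -0.08 -0.01 -0.06 0" --pt "0.5 -0.08 -0.01 0 0" --pt "0.5 -0.08 -0.01 0 0" --pt "0.5 -0.08 -0.01 0 0" --pt "0.5 -0.08 -0.01 0 0" --pt "0.5 -0.08 0 0 0" --pt "0.5 -0.08 0 0 0" --pt "0.5 -0.08 0 0 0" --pt "0.5 -0.02 0 0 0" --pt "0.5 0 0 0 0"

```text
time: 27.82
tool_pos: [0.4968, 0.0234, 0.2773]
tool_rot: [2.22, 2.222, 0.001]
force: [-0.3, 0.8, 1.2]
width: 0.503
grasp_force: 0.0
```

```bash
python3 weights.py 4 scene wrist
```

```text
[0.4968 0.0234 0.2773] 0.053157454177731114 27.825 q7 -0.18371988929029903
scene
 tray
 (452.5, -50.9, 17.7, np.float64(60.5), np.int32(79), [338.0, 220.0])
 (529.6, -51.9, 16.4, np.float64(60.9), np.int32(88), [337.0, 238.0])
scene
 tote
 (432.0, 378.2, 17.3, np.float64(60.6), np.int32(70), [514.0, 216.0])
 (528.2, 385.9, 15.8, np.float64(60.7), np.int32(85), [530.0, 238.0])
wrist
 tray
 (451.0, -50.9, 15.0, np.float64(60.5), np.int32(645), [274.0, 279.0])
 (528.1, -51.8, 15.0, np.float64(60.5), np.int32(646), [350.0, 281.0])
wrist
 tote
```

Emit:
step_arm --pt "0.55 -0.076 -0.046 0 0" --pt "0.55 -0.076 -0.045 0 0" --pt "0.55 0 0 0.08 0" --pt "0.55 0 0 0.08 0" --pt "0.55 0 0 0.08 0" --pt "0.55 0 0 0.08 0" --pt "0.55 0 0 0.08 0" --pt "0.55 0 0 0.06 0" --pt "0.55 0 0 0 0" --pt "0.55 0 0 0 0" --pt "0 0 0 0 0" --pt "0 0 0 0 0" --pt "0 0 0 0 0" --pt "0 0 0 0 0" --pt "0 0 0 0 0" --pt "0 0 0 -0.04 0" --pt "0 0 0 -0.08 0" --pt "0 0 0 -0.08 0" --pt "0 0 0 -0.06 0" --pt "0 0 0 0 0"

```text
time: 30.42
tool_pos: [0.4528, -0.053, 0.1793]
tool_rot: [2.217, 2.22, 0.006]
force: [-0.5, -0.1, -3.6]
width: 0.331
grasp_force: 59.8
```

```bash
python3 -c "
from tool import *
print(tool()[0],yaw(),go(.4443,.3052,.0475))"
```

```text
[ 0.4528 -0.053   0.1793] 0.07532943619597117 [ 0.7166 -0.0177  0.2631]
```

Emit:
step_arm --pt "0 0.08 -0.002 0 0" --pt "0 0.08 -0.002 0 0" --pt "0 0.08 -0.002 0 0" --pt "0 0.08 -0.002 0 0" --pt "0 0.08 -0.002 0 0" --pt "0 0.08 -0.002 0 0" --pt "0 0.08 -0.002 0 0" --pt "0 0.08 -0.002 0 0" --pt "0 0.077 -0.002 0 0" --pt "0 0 0 0 0" --pt "0 0 0 0.08 0" --pt "0 0 0 0.08 0" --pt "0 0 0 0.06 0" --pt "0 0 0 0.03 0" --pt "0 0 0 0.01 0" --pt "0 0 0 0 0" --pt "0 0 0 0 0"

```text
time: 32.55
tool_pos: [0.4414, 0.3046, 0.0476]
tool_rot: [2.22, 2.222, -0.002]
force: [-3.6, -2.5, 6.0]
width: 0.328
grasp_force: 62.1
```

Emit:
step_arm --pt "0.5 0 0 0 0" --pt "0.5 0 0 0 0" --pt "0.5 0 0 -0.02 0" --pt "0.5 0 0 -0.08 0" --pt "0.5 0 0 -0.08 0" --pt "0.5 0 0 -0.08 0" --pt "0.5 0 0 -0.08 0" --pt "0.5 -0.08 0.015 -0.06 0" --pt "0.5 -0.08 0.015 -0.06 0" --pt "0.5 -0.08 0.015 0 0" --pt "0.5 -0.08 0.015 0 0" --pt "0.5 -0.08 0.015 0 0" --pt "0.5 -0.08 0.015 0 0" --pt "0.5 -0.08 0 0 0" --pt "0.5 0 0 0 0"

```text
time: 34.42
tool_pos: [0.4871, 0.0222, 0.2774]
tool_rot: [2.225, 2.216, -0.001]
force: [-0.6, 1.1, 0.8]
width: 0.5
grasp_force: 0.0
```

```bash
python3 weights.py 5 scene wrist
```

```text
[0.4871 0.0222 0.2774] -0.24001071245076094 34.425 q7 -0.17470285392376872
scene
 tray
 (528.6, -55.2, 15.9, np.float64(60.6), np.int32(86), [337.0, 238.0])
scene
 tote
 (431.4, 376.8, 18.0, np.float64(61.0), np.int32(68), [514.0, 216.0])
 (442.1, 302.6, 16.8, np.float64(60.8), np.int32(72), [485.0, 218.0])
 (527.6, 387.6, 16.7, np.float64(60.6), np.int32(83), [530.0, 238.0])
wrist
 tray
 (528.1, -51.9, 15.0, np.float64(60.6), np.int32(639), [360.0, 280.0])
wrist
 tote
```

Emit:
step_arm --pt "0.55 -0.075 0.041 0 0" --pt "0.55 -0.075 0.041 0 0" --pt "0.55 0 0 0.08 0" --pt "0.55 0 0 0.08 0" --pt "0.55 0 0 0.08 0" --pt "0.55 0 0 0.08 0" --pt "0.55 0 0 0.08 0" --pt "0.55 0 0 0.06 0" --pt "0.55 0 0 0 0" --pt "0.55 0 0 0 0" --pt "0 0 0 0 0" --pt "0 0 0 0 0" --pt "0 0 0 0 0" --pt "0 0 0 0 0" --pt "0 0 0 0 0" --pt "0 0 0 -0.04 0" --pt "0 0 0 -0.08 0" --pt "0 0 0 -0.08 0" --pt "0 0 0 -0.06 0" --pt "0 0 0 0 0"

```text
time: 37.02
tool_pos: [0.53, -0.0494, 0.1796]
tool_rot: [2.217, 2.22, 0.006]
force: [0.4, 0.8, -2.6]
width: 0.333
grasp_force: 59.6
```

```bash
python3 -c "
from tool import *
print(tool()[0],yaw(),go(.537,.3165,.0475))"
```

```text
[ 0.53   -0.0494  0.1796] 0.07926588549039888 [0.7318 0.0134 0.2642]
```

Emit:
step_arm --pt "0 0.08 0.002 0 0" --pt "0 0.08 0.002 0 0" --pt "0 0.08 0.002 0 0" --pt "0 0.08 0.002 0 0" --pt "0 0.08 0.002 0 0" --pt "0 0.08 0.002 0 0" --pt "0 0.08 0.002 0 0" --pt "0 0.08 0 0 0" --pt "0 0.08 0 0 0" --pt "0 0.012 0 0 0" --pt "0 0 0 0 0" --pt "0 0 0 0.08 0" --pt "0 0 0 0.08 0" --pt "0 0 0 0.06 0" --pt "0 0 0 0.03 0" --pt "0 0 0 0.01 0" --pt "0 0 0 0 0" --pt "0 0 0 0 0"

```text
time: 39.28
tool_pos: [0.5354, 0.3156, 0.0479]
tool_rot: [2.22, 2.221, -0.0]
force: [-2.9, -3.8, 6.7]
width: 0.332
grasp_force: 62.1
```

Emit:
step_arm --pt "0.5 0 0 0 0" --pt "0.5 0 0 0 0" --pt "0.5 0 0 -0.02 0" --pt "0.5 0 0 -0.08 0" --pt "0.5 0 0 -0.08 0" --pt "0.5 0 0 -0.08 0" --pt "0.5 0 0 -0.08 0" --pt "0.5 -0.08 0 -0.06 0" --pt "0.5 -0.08 0 -0.06 0" --pt "0.5 -0.08 0 0 0" --pt "0.5 -0.08 0 0 0" --pt "0.5 -0.08 0 0 0" --pt "0.5 -0.08 0 0 0" --pt "0.5 -0.08 0 0 0" --pt "0.5 0 0 0 0"

```text
time: 41.15
tool_pos: [0.5352, 0.0328, 0.2775]
tool_rot: [2.225, 2.215, -0.001]
force: [-0.7, 0.9, 0.6]
width: 0.503
grasp_force: 0.0
```

```bash
python3 weights.py 6 scene side
python3 - <<'E'
from tool import *
for n in('wrist','side','scene'):
    im,d,m=grab(n); P=cloud(m,d); q=P[box(P,[.58,-.06,.151],[.74,.09,.165])]
    if len(q)>20: print(n,'bar top',rect(q),len(q),np.median(q[:,2]))
    q=P[box(P,[.35,.22,.048],[.63,.47,.0575])]
    if len(q)>20: print(n,'rim',rect(q))
E
```

```text
[0.5352 0.0328 0.2775] -0.252450131312513 41.15 q7 -0.16883280174545415
scene
 tray
scene
 tote
 (432.7, 378.6, 16.9, np.float64(61.1), np.int32(69), [514.0, 216.0])
 (443.2, 304.3, 15.5, np.float64(60.7), np.int32(72), [485.0, 218.0])
 (536.5, 311.2, 16.3, np.float64(60.6), np.int32(85), [497.0, 240.0])
 (553.0, 416.1, 16.0, np.float64(60.8), np.int32(85), [546.0, 245.0])
side
 tray
side
 tote
 (553.1, 412.1, 14.9, np.float64(60.2), np.int32(29), [310.0, 169.0])
 (431.7, 375.3, 18.6, np.float64(60.2), np.int32(38), [269.0, 175.0])
 (535.5, 309.1, 17.6, np.float64(60.2), np.int32(39), [304.0, 185.0])
 (442.4, 303.1, 15.9, np.float64(59.7), np.int32(39), [271.0, 186.0])
wrist bar top (array([657.2,  13.9]), array([22.4, 99.4]), 86.0) 3692 0.1553303555704959
side bar top (array([658.4,   9.3]), array([27.2, 99.3]), 84.6) 248 0.15522198995590153
side rim (array([486.4, 349.5]), array([220.3, 197.3]), 8.4)
scene bar top (array([659.7,  11.9]), array([21.8, 99.5]), 86.5) 338 0.15579520860790635
scene rim (array([485.5, 349.3]), array([227.8, 182.1]), 8.8)
```

View pics/scene6.png

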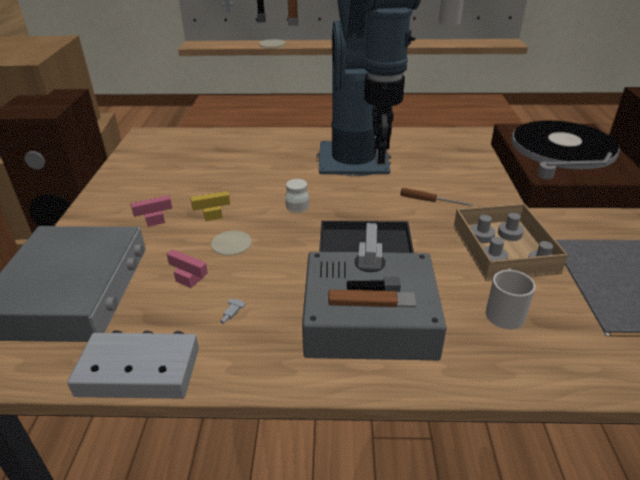

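Four weights are in the tote; the one placed at (0.527, 0.387) has been knocked to (0.553, 0.414), but it is still level and at the right height. Tote is unmoved. Now to the handle.

Emit:
step_arm --pt "0.5 -0.014 0.08 0 0" --pt "0.5 -0.014 0.08 0 0" --pt "0.5 -0.013 0.088 0 0" --pt "0.5 0 0 0 -0.213" --pt "0.5 0 0 0 -0.213" --pt "0.5 0 0 0 -0.213" --pt "0.5 0 0 0 -0.213" --pt "0.5 0 0 0 -0.213" --pt "0.5 0 0 0 -0.213" --pt "0.5 0 0 0 -0.213" --pt "0.5 0 0 0 -0.213" --pt "0.5 0 0 0 -0.213" --pt "0.5 0 0 0 0" --pt "0.5 0 0 0 0"

```text
time: 43.15
tool_pos: [0.6591, 0.0171, 0.2767]
tool_rot: [-0.104, -3.14, -0.0]
force: [0.4, -0.2, -0.4]
width: 0.498
grasp_force: 0.0
```

```bash
python3 -c "
from tool import *
print(tool()[0],yaw(),go(.659,.0125,.1445))
im,d,m=grab('wrist'); P=cloud(m,d); q=P[box(P,[.58,-.06,.151],[.74,.09,.165])]
print(rect(q),len(q))"
```

```text
[0.6591 0.0171 0.2767] 86.22292590167697 [-0.0004 -0.0093  0.2645]
(array([657.6,  13.7]), array([22. , 99.7]), 85.9) 4284
```

Emit:
step_arm --pt "0.5 0.001 -0.008 0 0" --pt "0.5 0 0 0.08 0" --pt "0.5 0 0 0.08 0" --pt "0.5 0 0 0.06 0" --pt "0.5 0 0 0.044 0" --pt "0.5 0 0 0 0" --pt "0.5 0 0 0 0" --pt "0 0 0 0 0" --pt "0 0 0 0 0" --pt "0 0 0 0 0" --pt "0 0 0 0 0" --pt "0 0 0 0 0"

```text
time: 44.7
tool_pos: [0.6593, 0.0129, 0.1463]
tool_rot: [0.1, 3.138, 0.001]
force: [-0.7, 1.1, 7.0]
width: 0.242
grasp_force: 59.3
```

Emit:
step_arm --pt "0 0 0 0 0.1" --pt "0 0 0 0 0.17" --pt "0 0 0 0 0.17" --pt "0 0 0 0 0.17" --pt "0 0 0 0 0.17" --pt "0 0 0 0 0.17" --pt "0 0 0 0 0.17" --pt "0 0 0 0 0.17" --pt "0 0 0 0 0.17" --pt "0 0 0 0 0.17" --pt "0 0 0 0 0.17" --pt "0 0 0 0 0.15" --pt "0 0 0 0 0.05" --pt "0 0 0 0 0" --pt "0 0 0 0 0"

```text
time: 46.58
tool_pos: [0.6583, 0.0123, 0.1463]
tool_rot: [2.291, 2.15, -0.0]
force: [-3.3, -1.0, 9.3]
width: 0.242
grasp_force: 59.8
```

Run:
```python
from tool import *
p,M,s=tool();print(p,yaw(),s['ft_torque'])
for n in('scene','side'):
    im,d,m=grab(n); P=cloud(m,d); q=P[box(P,[.36,-.2,.066],[.6,.2,.085])]
    if len(q): print(n,'guard pts',len(q),rect(q),q.min(0))
```

```text
[0.6583 0.0123 0.1463] -3.649616569327218 [-0.1141  1.083  -0.0812]
scene guard pts 3085 (array([502.4,  13.6]), array([222.9, 196.2]), 89.7) [ 0.4043 -0.0983  0.0726]
side guard pts 3964 (array([504.5,  14.4]), array([190.7, 237. ]), 0.0) [ 0.4092 -0.1041  0.0677]
```

Emit:
step_arm --pt "0 0 0 0 0.04" --pt "0 0 0 0 0.04" --pt "0 0 0 0 0.03" --pt "0 0 0 0 0" --pt "0 0 0 0 0"

```text
time: 47.3
tool_pos: [0.6582, 0.0123, 0.1463]
tool_rot: [2.38, 2.051, -0.001]
force: [-3.6, -0.2, 10.4]
width: 0.247
grasp_force: 59.9
```

```bash
cat > g2.py <<'E'
from tool import *
p,M,s=tool();print(p,yaw(),s['ft_torque'],s['force'])
for n in('scene','side'):
    im,d,m=grab(n); P=cloud(m,d); q=P[box(P,[.36,-.2,.066],[.6,.2,.085])]
    if len(q): print(n,'guard pts',len(q),rect(q),q.min(0),np.percentile(q[:,0],[.5,2]))
E
python3 g2.py
```

```text
[0.6582 0.0123 0.1463] -8.487987413415171 [-0.1685  1.2101  0.6726] [-3.6462 -0.1918 10.4258]
scene guard pts 3187 (array([500.2,  13.5]), array([222.6, 200. ]), 89.8) [ 0.4    -0.0982  0.0721] [0.4032 0.4069]
side guard pts 4107 (array([501.2,  14.6]), array([231.8, 197.7]), 89.9) [ 0.4023 -0.1014  0.0688] [0.4038 0.4069]
```

Emit:
step_arm --pt "0 0 0 0 0.04" --pt "0 0 0 0 0" --pt "0 0 0 0 0"

```text
time: 47.78
tool_pos: [0.6583, 0.0126, 0.1462]
tool_rot: [2.41, 2.014, -0.001]
force: [-4.1, 0.2, 9.8]
width: 0.243
grasp_force: 61.0
```

```bash
python3 g2.py
```

```text
[0.6583 0.0126 0.1462] -10.226403314018048 [-0.0793  0.9735  1.0288] [-4.1308  0.1777  9.7705]
scene guard pts 3170 (array([499.7,  13.6]), array([222.4, 201.7]), 89.7) [ 0.3987 -0.0982  0.0721] [0.4028 0.4066]
side guard pts 4113 (array([501.3,  12.8]), array([234.7, 197.7]), 89.8) [ 0.4021 -0.1047  0.0674] [0.4038 0.4066]
```

Emit:
step_arm --pt "0 0 0 0 -0.055" --pt "0 0 0 0 0" --pt "0.5 0 0 0 0" --pt "0.5 0 0 0 0" --pt "0.5 0 0 0 0" --pt "0.5 0 0 -0.03 0" --pt "0.5 0 0 -0.08 0" --pt "0.5 0 0 -0.08 0" --pt "0.5 0 0 -0.08 0" --pt "0.5 0.07 -0.05 -0.03 0" --pt "0.5 0.07 -0.05 0 0" --pt "0.5 0.07 -0.05 0 0" --pt "0.5 0.07 -0.05 0 0" --pt "0.5 0.07 -0.05 0 0" --pt "0.5 0.07 -0.05 0 0" --pt "0.5 0.07 -0.05 0 0" --pt "0.5 0 0 0 0"

```text
time: 50.0
tool_pos: [0.5165, 0.2837, 0.2959]
tool_rot: [-2.361, -2.07, -0.003]
force: [-0.5, -0.7, 0.1]
width: 0.5
grasp_force: 0.0
```

```bash
python3 g2.py; python3 weights.py 7
python3 - <<'E'
from tool import *
for n in('side','scene'):
    im,d,m=grab(n); P=cloud(m,d); q=P[box(P,[.58,-.06,.151],[.74,.09,.165])]
    print(n,'bar top',rect(q),np.median(q[:,2]))
    q=P[box(P,[.35,.22,.048],[.63,.47,.0575])]; print('rim',rect(q))
E
```

```text
[0.5165 0.2837 0.2959] -7.520637789958061 [-0.0193  0.0006  0.0394] [-0.5132 -0.6887  0.1004]
scene guard pts 3731 (array([500.3,  13.8]), array([222. , 200.6]), 89.6) [ 0.3998 -0.0976  0.0721] [0.4033 0.4064]
side guard pts 4102 (array([501.4,  14.6]), array([234.4, 197.1]), 89.9) [ 0.4027 -0.1025  0.0674] [0.4047 0.4073]
[0.5191 0.2792 0.2956] -7.886897173383607 50.1 q7 -0.7073639739757779
scene
 tray
scene
 tote
 (431.3, 376.7, 17.8, np.float64(60.5), np.int32(69), [514.0, 216.0])
 (441.6, 304.7, 16.4, np.float64(61.1), np.int32(67), [485.0, 218.0])
 (535.7, 310.9, 16.4, np.float64(60.6), np.int32(90), [497.0, 240.0])
 (554.2, 415.8, 18.3, np.float64(60.4), np.int32(85), [546.0, 245.0])
side
 tray
side
 tote
 (553.1, 409.0, 18.3, np.float64(60.3), np.int32(33), [309.0, 170.0])
 (432.6, 375.5, 18.7, np.float64(60.0), np.int32(40), [269.0, 175.0])
 (536.6, 307.2, 15.8, np.float64(60.5), np.int32(40), [304.0, 184.0])
 (442.9, 301.1, 16.9, np.float64(60.3), np.int32(42), [271.0, 186.0])
wrist
 tray
wrist
 tote
 (551.4, 416.5, 14.8, np.float64(60.3), np.int32(913), [333.0, 44.0])
 (431.2, 378.2, 14.9, np.float64(60.4), np.int32(818), [209.0, 109.0])
 (535.1, 312.4, 15.1, np.float64(60.4), np.int32(761), [330.0, 164.0])
 (441.0, 306.7, 15.0, np.float64(60.4), np.int32(727), [235.0, 184.0])
side bar top (array([658.3,   8.3]), array([99.5, 21.8]), 83.0) 0.15574211892111156
rim (array([486.6, 348.7]), array([220.2, 190.4]), 8.7)
scene bar top (array([659. ,  11.6]), array([98.2, 25.4]), 83.1) 0.15554678900877839
rim (array([486.1, 350.3]), array([227.1, 184.4]), 8.2)
```

View pics/wrist7.png

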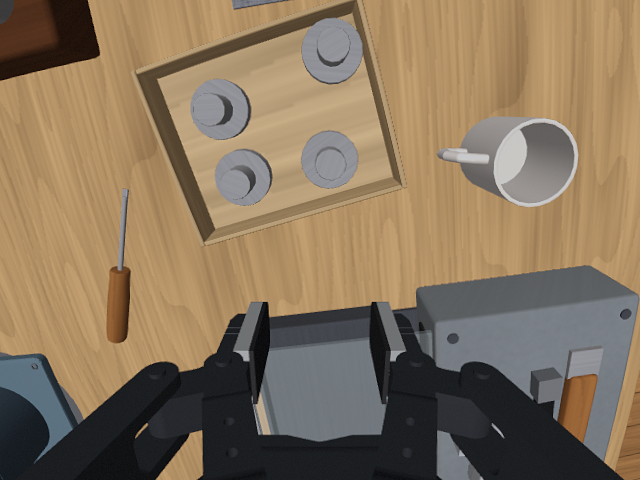

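View pics/side7.png

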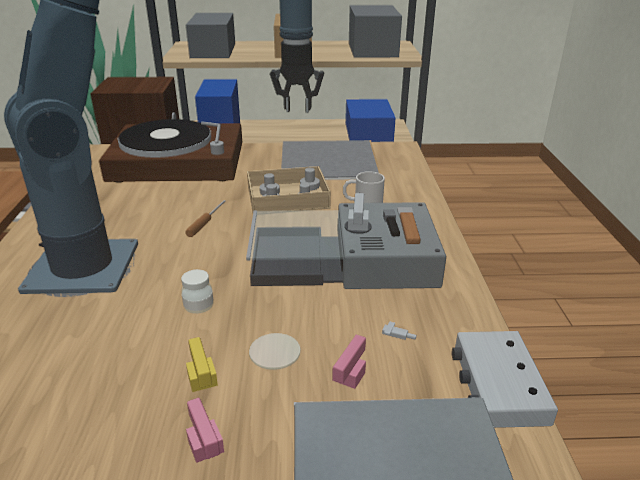

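All four weights stand upright on the tote floor, including the knocked one at wrist (332,50). The tray is empty, the guard is shut with its trim at side (252,237), and the handle is seated (side 357,212). Handing in.

```bash
python3 -c "
from workcell import arm
print(arm.hand_in())"
```

```text
the job is handed in; nothing more can be done
None
```

I handed the job in at about 50 s: four weights upright on the tote floor (one got knocked a few centimetres there and still stands), the guard fully shut, the handle seated on the spindle, and the tote unmoved.

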